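Take up the handwheel's slack and feed the specimen one mark

ROBOT

A 6-joint arm with a two-finger parallel gripper is mounted at the origin on a cart in front of the work surface, level with it; the furniture and walls round the work are solid. World frame = base frame: x ahead of the robot, y to its left, z up, the work surface at z = 0. Lengths are in m, angles in rad, forces in N, time in s.
With the tool pointing down it reaches from about 0.3 to 0.875 m from the base axis. Payload 4.2 kg.
Tool frame: the origin (TCP) lies between the finger pads; the fingertips stand manip.finger_overhang ahead of it and the grasp point (between the pads) lies 2 mm behind it (manip.finger_overhang is the distance from the TCP to the fingertips, in m); z points along the fingers, y is the line along which they close (so a half turn about z gives the same grasp; the last joint's range is limited). The gripper opens to 85 mm and grips with 20 to 120 N. Pads are 22 mm wide; open, the fingers measure 114 mm over their backs; the gripper's body (76 mm by 85 mm) begins 54 mm behind the grasp point. The pads swing forward as they close: fully open they stand 13 mm farther back than shut.
Start: joints at [-1.219, 0.32, 1.565, -0, 1.257, -0.02], TCP at [0.209, -0.536, 0.248] pointing down, gripper open.
Joint ranges: [-3.11, 3.11], [-0.84, 2.01], [0.21, 2.61], [-1.34, 4.49], [0.05, 2.63], [-2.56, 2.56]. Speed limits (rad/s): [2.57, 2.57, 3.14, 3.14, 3.14, 3.14].

INTERFACE

Orientations are given as a rotation vector (axis times angle).
In Python, from bench import status, read_camera, ticket, manip gives the robot as it stands. The module is installed in compiled form; this text tells all that it offers.
- The arm moves only by the shell command python3 -m pendant 'ROWS'. ROWS is JSON, one flat list of numbers, 5 for each row, row after row: the shift along the tool's x, y, z in mm, then the turn about the tool's z in degrees, then the finger opening in mm, from 0 to 85.4. In form: [x, y, z, yaw, jaw, x, y, z, yaw, jaw, ...]. A call has 1 to 10 rows; each row shifts and turns the commanded pose from where the row before left it, along the tool's axes as they then stand; what a row does not reach is not made up. A row lasts 1/8 s, in which the tool goes at most 62.5 mm and 10.7 degrees, less where a joint would pass 70% of its speed; a pose out of reach is approached as far as the arm can. A call is refused whole if a number of a shift passes 62.5 or a number of a turn 10.7, either way. A call with a gripper value outside its range is refused whole. The fingers move at their own pace and stop on an object; the grip force is fixed at half the most. Time passes only in rows, so rows that do not move let the fingers close. It gives the time, the measured TCP pose, the force, the opening and the grip force at its end, in the units of the state.
- status.read_state(): the state, without advancing time (a new reading comes with each control period).
- read_camera(name): name is "scene" or "top"; returns a dict with "pixels" (400x640x3 uint8, blue, green, red), "vfov" (degrees; the focal length in pixels is half the picture's height over the tangent of half this angle, whatever the lens; pixels are square), "cx", "cy" (the principal point, pixels), "k1" (the pictures are not rectified: a ray, as slopes to the right and down, at radius r is drawn at 1 + k1 r^2 times it, then the intrinsics apply), "R" (3x3) and "t" (3): a world point X has camera coordinates R X + t. Camera axes: x right, y down, z forward; pixel columns grow to the right and rows downward; lengths in m; the calibration is good to about 2 mm. A picture is of the moment at which its call begins. There is no depth.
- ticket.job_done(): hands the job in; it is judged then, once.
The state is a dict: "time_s": time; "joint_pos": joint angles; "joint_vel": joint speeds; "joint_torque": joint torques, N m; "tool_pos": TCP position; "eef_rot": TCP orientation; "ft_force": force on the tool from outside, world axes, zero at the start; "ft_torque": the same for the moment, N m; "opening": finger opening in m; "finger_force": force on a finger pad.
Only numpy, scipy, OpenCV 4.12 (cv2) and the standard library are available. Lean on these libraries where they do the work, as an engineer would, in place of code of your own. Each camera call takes 0.05 s, during which the arm holds its last target. There are 200 camera calls.

TASK

Of the two small feed stages on the table, use the one whose carriage holds the plain round resin mount: turn its handwheel clockwise (seen from above) to feed the carriage away from the wheel by one mark, 25 mm, so that its pointer ends at the middle of the three marks. The wheel has slack and turns some way before the carriage starts, so take that up first and count the turn only from where the carriage starts to move. Move the carriage by the wheel alone, never by pushing it, leave the other stage alone, and let go at the end.

Things in the scene. Friction and masses are not known exactly. Their poses are not given: they have to be found in the camera images.
- mount_stage: Feed stage to use, fixed: aluminium plate 170x80x12 mm, grey gearbox (44x44, top 51 above the table), black handwheel over it, steel carriage holding a plain black resin disc (30 across, 17 high). Origin: centre of the plate's underside; +x from gearbox to far end, the feed direction. Wheel axis upright at x -55, y 0. Three black marks on both plate edges, x 0, 25, 50 mm.
- mount_carriage: Its steel carriage, 40x50 mm (x, y), top with the disc 47 mm above the table. Axes as the stage's; origin under its middle and its two side pointers, at table level: it coincides with the stage's origin at the start (first mark) and moves along the stage's +x as it is fed; 25 mm is the middle mark, 50 mm the end stop. Friction holds it where it is left.
- mount_wheel_grip (a point): Centre of its wheel, 74 mm above the table: round rim 56 mm across, 12 thick, can be gripped across from above at any angle. Clockwise from above it first runs slack, carriage at rest, for 0.25 to 0.85 rad (varies), then feeds 40 mm per rad: 25 mm is 0.625 rad (36 deg, one of the ten bright dots). Takes 0.1 N m. Turned back, it runs through the slack before it pulls the carriage back.
- bush_stage: The other stage, same make and size, to be left alone: its carriage holds a stepped bright steel bush, 24 mm across, 18 mm high. Origin and axes as on the first. The two stand side by side, either one on the left, each turned up to 20 degrees from straight ahead.

How it is judged:
By the outcome, as a careful person would: the job done as asked, in the order asked, and still so for the second after the job is handed in, with the robot touching nothing.
It also fails if it takes over 38 s, if anything falls off the work surface, if the arm or the gripper's body presses on something with over 40 N, if the wrist force passes 120 N, or if a joint passes its speed limit or range.

## Working session

There is one attempt and no reset: what is moved stays moved. The work goes in short steps, Python scripts to look and compute and a shell command to move; the robot and the scene stay as the last step left them, time stands still between calls to the robot, and variables do not carry over. Pictures are saved under pics/ and viewed, at most 10 in all, crops included, and the job is handed in when it is done.

```bash
mkdir -p pics
cat > h.py <<'E'
import numpy as np, cv2
from bench import status, read_camera, ticket, manip
def cam(n):
    c=read_camera(n); f=200/np.tan(np.radians(c["vfov"])/2)
    c["K"]=np.array([[f,0,c["cx"]],[0,f,c["cy"]],[0,0,1]]); c["R"]=np.array(c["R"]); c["t"]=np.array(c["t"]); return c
def px2w(c,uv,z):
    uv=np.array(uv,float).reshape(-1,1,2)
    n=cv2.undistortPoints(uv,c["K"],np.array([c["k1"],0,0,0,0.])).reshape(-1,2)
    # exact inverse of radial by fixed-point done by cv2
    d=np.c_[n,np.ones(len(n))]@c["R"]; o=-c["R"].T@c["t"]
    z=np.broadcast_to(z,len(n))
    return o+d*((z-o[2])/d[:,2])[:,None]
def w2px(c,X):
    return cv2.projectPoints(np.array(X,float).reshape(-1,1,3),cv2.Rodrigues(c["R"])[0],c["t"],c["K"],np.array([c["k1"],0,0,0,0.]))[0].reshape(-1,2)
E
python3 - <<'E'
from h import *
for n in("top","scene"):
    c=cam(n); cv2.imwrite(f"pics/{n}0.png",c["pixels"]); print(n,c["vfov"],c["k1"],-c["R"].T@c["t"],c["R"].round(2).tolist())
s=status.read_state();print(s["tool_pos"],s["eef_rot"],s["time_s"],manip.finger_overhang)
E
```

```text
top 55.75001539408542 0.030229333100220426 [0.45042185 0.21678905 0.93593581] [[0.03, -1.0, 0.0], [-1.0, -0.03, -0.06], [0.06, -0.0, -1.0]]
scene 42.82450187663417 -0.08569503287721345 [0.15167351 0.65939194 0.71301647] [[-0.8, -0.6, -0.0], [-0.44, 0.58, -0.69], [0.42, -0.55, -0.73]]
[ 0.20874955 -0.53535068  0.2475812 ] [-3.08594356e+00 -5.80384318e-01  4.01992095e-04] 0.1 0.017
```

View pics/top0.png

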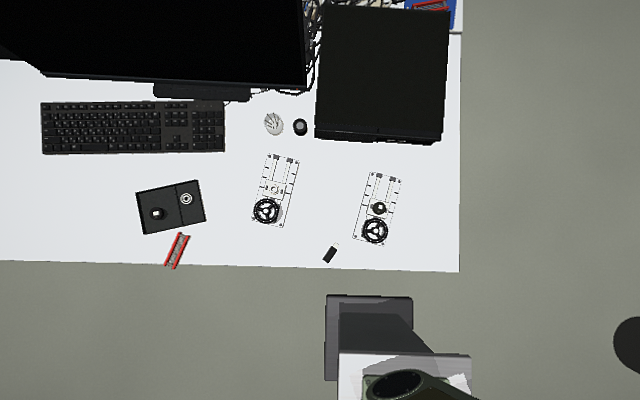

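View pics/scene0.png

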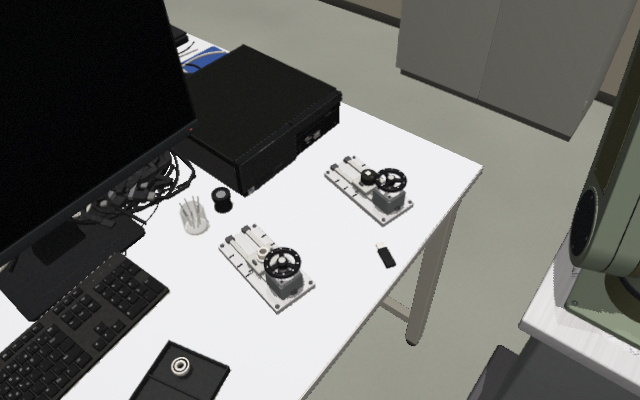

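The right-hand stage in the top view (wheel about (375,230), black disc about (379,208)) holds the resin mount; the left one has the steel bush. I'll enlarge the right one.

Run:
```python
import cv2
a=cv2.imread("pics/top0.png")[165:250,335:420];b=cv2.imread("pics/scene0.png")[145:235,315:420]
A=cv2.resize(a,None,fx=7,fy=7,interpolation=cv2.INTER_CUBIC);cv2.imwrite("pics/c0.png",A)
```

```text
(no output)
```

View pics/c0.png

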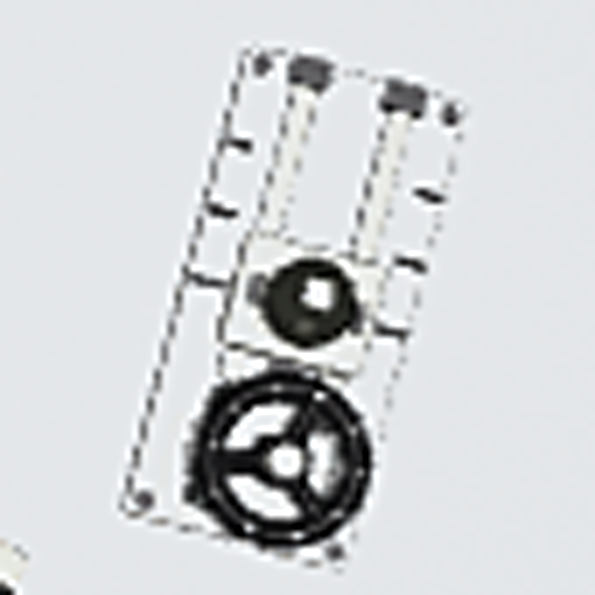

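The crop shows wheel centre (286,459), plate corners (242,47),(465,103),(343,568),(124,511), marks left (237,145),(222,210),(205,281), right (430,195),(410,263),(391,331).

```bash
cat > est.py <<'E'
from h import *
from scipy.optimize import least_squares
E
python3 - <<'E'
from h import *
from scipy.optimize import least_squares
c=cam("top")
f=lambda p:(np.array(p,float)+.5)/7-.5+[335,165]
pix=f([(242,47),(465,103),(343,568),(124,511),(286,459),(237,145),(222,210),(205,281),(430,195),(410,263),(391,331)])
loc=np.array([(85,40,12),(85,-40,12),(-85,-40,12),(-85,40,12),(-55,0,80),(50,35,12),(25,35,12),(0,35,12),(50,-35,12),(25,-35,12),(0,-35,12)])/1e3
def W(p):
    a=p[2];R=np.array([[np.cos(a),-np.sin(a),0],[np.sin(a),np.cos(a),0],[0,0,1]]);return loc@R.T+[p[0],p[1],0]
r=least_squares(lambda p:(w2px(c,W(p))-pix).ravel(),[.55,-.03,0])
p=r.x;print(p,np.degrees(p[2]),r.fun.reshape(-1,2).round(1).tolist())
wc=W(p)[4];print("wheel",wc)
s=status.read_state();R=cv2.Rodrigues(np.array(s["eef_rot"]))[0];print(R.round(3))
d=wc-s["tool_pos"];print("tool-frame delta mm",1e3*R.T@d)
E
```

```text
[ 0.49970615  0.0762109  -0.23495007] -13.461647498398369 [[0.7, -0.5], [0.4, -0.2], [0.5, 0.6], [-0.1, 0.1], [-0.0, 0.2], [-0.3, -0.3], [-0.7, 0.2], [-0.8, -0.1], [-0.2, -0.1], [0.2, 0.0], [0.3, 0.2]]
wheel [0.44621722 0.0890146  0.08      ]
[[ 0.932  0.363 -0.   ]
 [ 0.363 -0.932  0.001]
 [ 0.    -0.001 -1.   ]]
tool-frame delta mm [ 448.06560172 -495.28524023  168.34084327]
```

```bash
python3 -m pendant '[37.3,-41.3,0,0,85, 37.3,-41.3,0,0,85, 37.3,-41.3,0,0,85, 37.3,-41.3,0,0,85, 37.3,-41.3,0,0,85, 37.3,-41.3,0,0,85, 37.3,-41.3,0,0,85, 37.3,-41.3,0,0,85, 37.3,-41.3,0,0,85, 37.3,-41.3,0,0,85]'
python3 -m pendant '[37.3,-41.3,0,0,85, 37.3,-41.3,0,0,85, 0,0,20,-10,85, 0,0,20,-10,85, 0,0,20,-10,85, 0,0,20,-10,85, 0,0,10,-10,85, 0,0,0,-10,85, 0,0,0,0,85]'
python3 - <<'E'
from h import *
s=status.read_state();R=cv2.Rodrigues(np.array(s["eef_rot"]))[0]
print(s["time_s"],s["tool_pos"],R.round(3).tolist(),s["joint_pos"],s["ft_force"],s["ft_torque"])
print(1e3*R.T@(np.array([.4462,.0890,.075])-s["tool_pos"]))
c=cam("scene");cv2.imwrite("pics/s1.png",cv2.resize(c["pixels"][60:260,260:500],None,fx=3,fy=3,interpolation=cv2.INTER_CUBIC))
print(w2px(c,[[.4462,.0890,.08]]))
E
```

```text
time_s: 1.4
tool_pos: [0.4066, -0.0136, 0.2484]
eef_rot: [3.087, 0.581, 0.001]
ft_force: [1.2, -0.8, 0.1]
opening: 0.0853
finger_force: 0.0
time_s: 2.52
tool_pos: [0.4457, 0.0886, 0.158]
eef_rot: [-2.385, -2.044, 0.001]
ft_force: [-0.7, -0.9, 0.9]
opening: 0.0853
finger_force: 0.0
2.525 [0.44570532 0.0885806  0.1580164 ] [[0.153, 0.988, -0.001], [0.988, -0.153, -0.0], [-0.0, -0.001, -1.0]] [ 1.70949273e-01  2.15834189e-01  1.96347203e+00 -1.33475941e-04
  9.62973047e-01  3.24830406e-01] [-0.71028547 -0.91990473  0.85206475] [ 0.02557383 -0.00816847 -0.00680453]
[ 0.51704249  0.47570331 83.01596251]
[[389.63341808 177.43969277]]
```

View pics/s1.png

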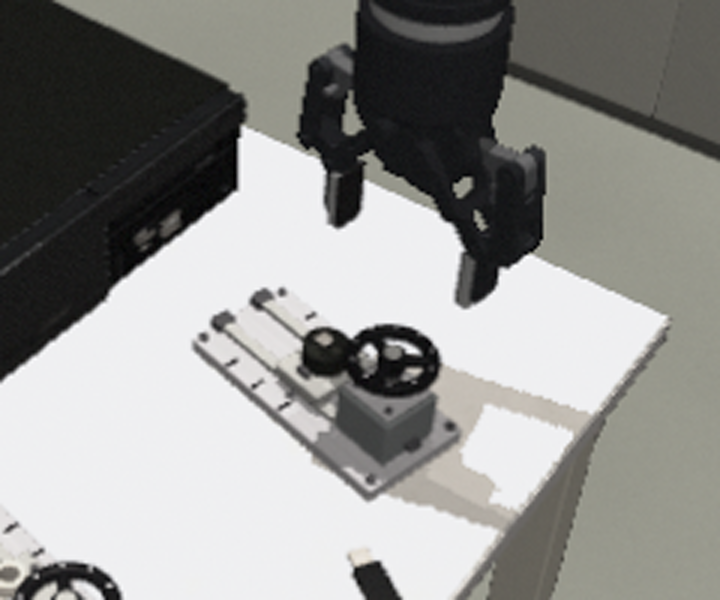

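The scene crop shows the fingers open above the wheel (hub at (393,355), predicted (389,352)), agreeing within about 2 mm. I'll descend and grip.

```bash
python3 -m pendant '[0.5,0.5,25,0,85, 0,0,25,0,85, 0,0,20,0,85, 0,0,13,0,85, 0,0,0,0,85, 0,0,0,0,62, 0,0,0,0,62]'; python3 -m pendant '[0,0,0,0,50, 0,0,0,0,50, 0,0,0,0,50, 0,0,0,0,50]'
python3 - <<'E'
from h import *
s=status.read_state();print(s["tool_pos"],s["ft_force"],s["ft_torque"],s["finger_force"])
for n in("scene","top"):
    c=cam(n);cv2.imwrite(f"pics/{n}_g.png",c["pixels"])
a=cv2.resize(cv2.imread("pics/scene_g.png")[120:240,310:430],None,fx=3.3,fy=4);b=cv2.resize(cv2.imread("pics/top_g.png")[160:250,330:420],(396,480));cv2.imwrite("pics/g1.png",np.hstack([a,b]))
E
```

```text
time_s: 3.45
tool_pos: [0.447, 0.0891, 0.076]
eef_rot: [2.383, 2.046, 0.002]
ft_force: [-0.3, 0.6, 0.1]
opening: 0.062
finger_force: 0.0
time_s: 3.95
tool_pos: [0.4469, 0.0891, 0.0765]
eef_rot: [2.383, 2.046, 0.002]
ft_force: [-1.5, 0.8, 6.4]
opening: 0.0536
finger_force: 61.7
[0.44686822 0.08914415 0.07645169] [-1.52321658  0.76898547  6.37116429] [-0.07826384  0.27049589 -0.02086258] 61.660194396972656
```

View pics/g1.png

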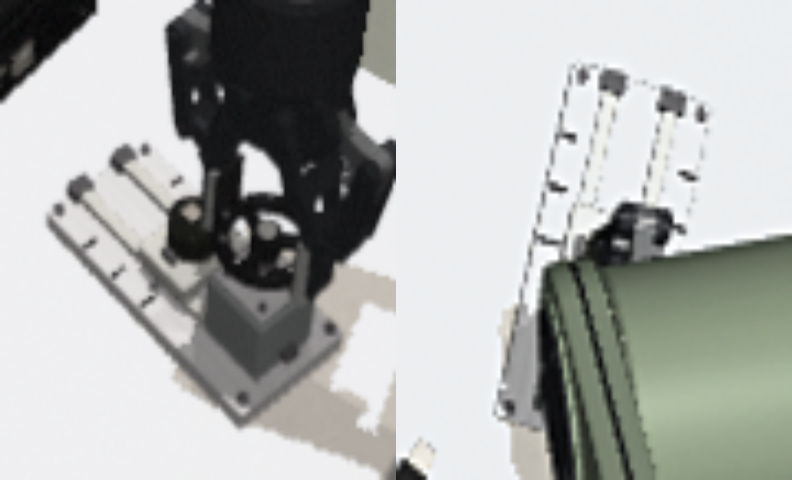

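The grip is a little high on the rounded rim (opening 53.6 mm instead of 56). The picture shows the fingers clear of the disc, so I'll regrip 4 mm lower.

```bash
python3 -m pendant '[0,0,0,0,66, 0,0,0,0,66, 0,0,4,0,66, 0,0,0,0,66, 0,0,0,0,50, 0,0,0,0,50, 0,0,0,0,50]'
python3 - <<'E'
from h import *
s=status.read_state();print(s["tool_pos"],s["ft_force"],s["ft_torque"],s["finger_force"])
c=cam("scene");cv2.imwrite("pics/base.png",c["pixels"])
E
python3 -m pendant '[0,0,0,4,50, 0,0,0,5,50, 0,0,0,5,50, 0,0,0,0,50]'
cat > m.py <<'E'
from h import *
import sys
s=status.read_state();print(s["time_s"],s["tool_pos"],np.array(s["ft_force"]).round(1),np.array(s["ft_torque"]).round(3),np.degrees(s["joint_pos"][5]-0.325+.171-s["joint_pos"][0]))
c=cam("scene");cv2.imwrite(f"pics/{sys.argv[1]}.png",c["pixels"])
E
python3 m.py t1
```

```text
time_s: 4.92
tool_pos: [0.4469, 0.089, 0.0716]
eef_rot: [2.383, 2.046, 0.001]
ft_force: [-0.6, -1.0, 3.9]
opening: 0.0544
finger_force: 62.5
[0.44688683 0.08898032 0.0716415 ] [-0.59967827 -0.95921091  3.8901182 ] [-0.22112761 -0.08123705 -0.03391481] 62.45466113090515
time_s: 5.48
tool_pos: [0.447, 0.0889, 0.0716]
eef_rot: [2.613, 1.742, 0.002]
ft_force: [0.4, -0.8, 4.8]
opening: 0.0541
finger_force: 62.5
5.475 [0.44698431 0.08893339 0.07160352] [ 0.4 -0.8  4.8] [-0.33  -0.12  -0.014] 13.835345302173764
```

```bash
python3 -m pendant '[0,0,0,5,50, 0,0,0,5,50, 0,0,0,4,50, 0,0,0,0,50]'; python3 m.py t2
python3 -m pendant '[0,0,0,4,50, 0,0,0,4,50, 0,0,0,0,50]'; python3 m.py t3
python3 - <<'E'
import cv2,numpy as np
f=lambda n:cv2.resize(cv2.imread(f"pics/{n}.png")[130:220,315:395],(264*3//2,446))
cv2.imwrite("pics/g2.png",np.hstack([f("base"),f("t3")]))
for n in("t1","t2","t3"):
    d=cv2.absdiff(cv2.imread("pics/base.png"),cv2.imread(f"pics/{n}.png"))[150:205,325:362]; print(n,(d.max(2)>30).sum())
E
```

```text
time_s: 6.02
tool_pos: [0.4471, 0.0889, 0.0716]
eef_rot: [2.806, 1.411, 0.002]
ft_force: [1.0, -2.7, 5.5]
opening: 0.0542
finger_force: 62.5
6.025 [0.44710604 0.08887154 0.07162538] [ 1.  -2.7  5.5] [-0.459 -0.198  0.012] 27.821817134400927
time_s: 6.45
tool_pos: [0.4471, 0.0888, 0.0716]
eef_rot: [2.897, 1.213, 0.002]
ft_force: [1.1, -2.5, 4.7]
opening: 0.0544
finger_force: 62.5
6.45 [0.44714473 0.08882346 0.07162199] [ 1.1 -2.5  4.7] [-0.534 -0.241 -0.029] 35.787955972400546
t1 1
t2 1
t3 1
```

View pics/g2.png

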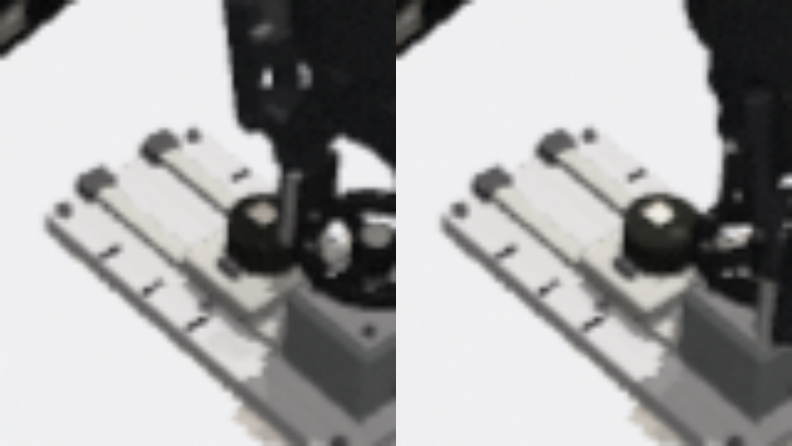

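The view shows the carriage still at the first mark after 35.8° (pure slack), and the disc is now unobstructed, around (369,177) in full image. I'll continue in small steps and track the disc.

```bash
cat > track.py <<'E'
from h import *
import sys
def disp(n,base="t3"):
    c=cam("scene");g=lambda n:cv2.resize(cv2.cvtColor(cv2.imread(f"pics/{n}.png"),6),None,fx=8,fy=8,interpolation=cv2.INTER_CUBIC)
    A=g(base);B=g(n);x0,x1,y0,y1=356,373,166,188
    T=A[y0*8:y1*8,x0*8:x1*8];r=cv2.matchTemplate(B[130*8:200*8,325*8:390*8],T,cv2.TM_CCOEFF_NORMED)
    _,v,_,l=cv2.minMaxLoc(r);u=np.array([l[0]/8+325-x0,l[1]/8+130-y0])
    m=np.array([(x0+x1)/2,(y0+y1)/2]);w=px2w(c,[m,m+u],.04);d=(w[1]-w[0])[:2]*1e3;a=-.235
    print(n,"score %.3f"%v,"px",u,"feed mm %.2f cross %.2f"%(d@[np.cos(a),np.sin(a)],d@[-np.sin(a),np.cos(a)]))
for n in sys.argv[1:]: disp(n)
E
python3 -m pendant '[0,0,0,4,50, 0,0,0,0,50]'; python3 m.py t4
python3 -m pendant '[0,0,0,4,50, 0,0,0,0,50]'; python3 m.py t5
python3 -m pendant '[0,0,0,4,50, 0,0,0,0,50]'; python3 m.py t6
python3 track.py t4 t5 t6
```

```text
time_s: 6.75
tool_pos: [0.4472, 0.0888, 0.0716]
eef_rot: [2.937, 1.111, 0.002]
ft_force: [1.8, -2.5, 5.8]
opening: 0.0541
finger_force: 62.5
6.75 [0.44719742 0.08880583 0.07161786] [ 1.8 -2.5  5.8] [-0.548 -0.225 -0.024] 39.78489778744005
time_s: 7.05
tool_pos: [0.4472, 0.0888, 0.0716]
eef_rot: [2.974, 1.008, 0.002]
ft_force: [1.6, -2.5, 4.0]
opening: 0.054
finger_force: 62.5
7.05 [0.44720494 0.0887761  0.07160966] [ 1.6 -2.5  4. ] [-0.559 -0.247 -0.025] 43.785169739039816
time_s: 7.35
tool_pos: [0.4472, 0.0887, 0.0716]
eef_rot: [3.008, 0.904, 0.003]
ft_force: [0.6, -3.4, 5.1]
opening: 0.054
finger_force: 62.5
7.35 [0.4472482  0.08874416 0.07161506] [ 0.6 -3.4  5.1] [-0.621 -0.261 -0.046] 47.787011493388846
t4 score 0.991 px [-0.5   -0.375] feed mm 1.33 cross 0.05
t5 score 0.980 px [-1.5  -1.25] feed mm 4.24 cross -0.08
t6 score 0.974 px [-2.5 -2. ] feed mm 6.92 cross 0.02
```

```bash
python3 -m pendant '[0,0,0,5,50, 0,0,0,5,50, 0,0,0,5,50, 0,0,0,5,50, 0,0,0,2,50, 0,0,0,0,50]'; python3 m.py t7;python3 track.py t7
python3 - <<'E'
import cv2
cv2.imwrite("pics/g3.png",cv2.resize(cv2.imread("pics/t7.png")[145:220,315:395],None,fx=8,fy=8,interpolation=cv2.INTER_CUBIC))
E
```

```text
time_s: 8.3
tool_pos: [0.4473, 0.0885, 0.0716]
eef_rot: [3.125, 0.314, 0.003]
ft_force: [1.6, -3.6, 4.6]
opening: 0.0537
finger_force: 62.5
8.3 [0.44729506 0.08853374 0.07161179] [ 1.6 -3.6  4.6] [-0.788 -0.295 -0.001] 69.78897012066349
t7 score 0.984 px [-7.75 -6.25] feed mm 21.71 cross -0.04
```

View pics/g3.png

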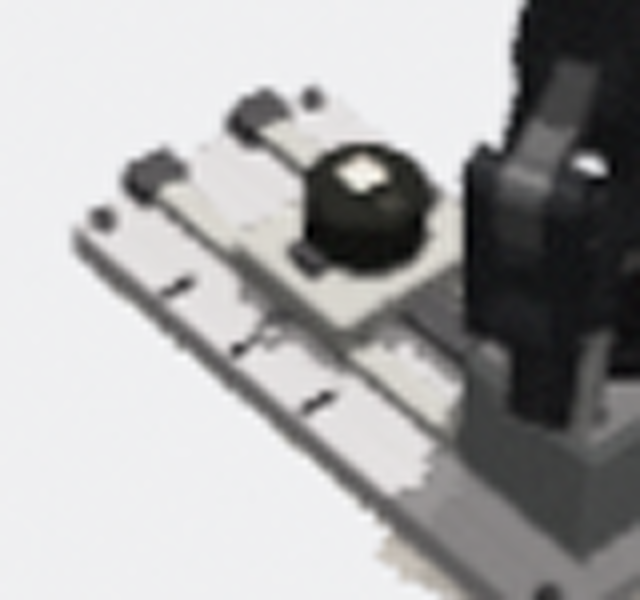

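The crop shows the pointer (about (268,332)) just short of the middle mark (about (243,348)). That matches roughly 22 mm fed. I'll feed the remaining ~3 mm (4.3°).

```bash
python3 -m pendant '[0,0,0,4.2,50, 0,0,0,0,50, 0,0,0,0,50]'; python3 m.py t8;python3 track.py t8
python3 -m pendant '[0,0,0,0,70, 0,0,0,0,85, 0,0,0,0,85, 0,0,0,0,85, 0,0,-20,0,85, 0,0,-40,0,85, 0,0,-40,0,85]'
python3 -m pendant '[-50,0,0,0,85, -50,0,0,0,85, -25,0,0,0,85, 0,0,0,0,85]'
python3 m.py t9;python3 track.py t9
python3 - <<'E'
from h import *
c=cam("top");cv2.imwrite("pics/top9.png",c["pixels"])
a=cv2.resize(c["pixels"][165:250,340:410],None,fx=7,fy=7,interpolation=cv2.INTER_CUBIC)
b=cv2.resize(cv2.imread("pics/t9.png")[155:215,318:360],None,fx=7,fy=595/60,interpolation=cv2.INTER_CUBIC)
cv2.imwrite("pics/g4.png",np.hstack([a,b]))
E
```

```text
time_s: 8.78
tool_pos: [0.4473, 0.0885, 0.0716]
eef_rot: [3.134, 0.199, 0.003]
ft_force: [1.4, -4.7, 4.4]
opening: 0.0541
finger_force: 62.5
8.775 [0.44731287 0.08848611 0.0716299 ] [ 1.4 -4.7  4.4] [-0.805 -0.269  0.001] 73.98355682352694
t8 score 0.972 px [-8.875 -7.25 ] feed mm 25.10 cross -0.21
time_s: 9.75
tool_pos: [0.4461, 0.0891, 0.1722]
eef_rot: [3.135, 0.195, -0.002]
ft_force: [-0.3, -0.5, -0.7]
opening: 0.085
finger_force: 0.0
time_s: 10.25
tool_pos: [0.3208, 0.0734, 0.1713]
eef_rot: [3.135, 0.195, -0.0]
ft_force: [-0.3, -0.9, 0.8]
opening: 0.085
finger_force: 0.0
10.25 [0.320759   0.07338803 0.17130155] [-0.3 -0.9  0.8] [ 0.014 -0.058 -0.034] 74.05106434391806
t9 score 0.971 px [-8.875 -7.25 ] feed mm 25.10 cross -0.21
```

View pics/g4.png

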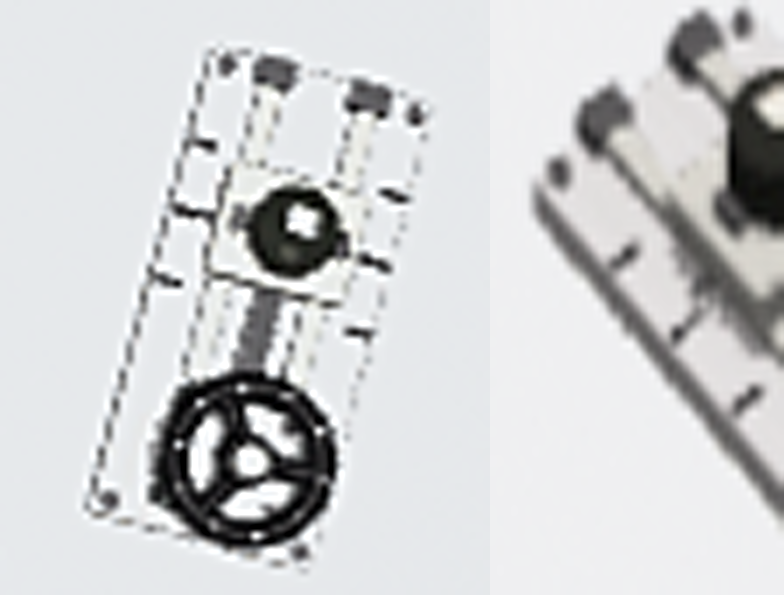

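Both views show the pointers merging with the middle marks (top crop (190,212) and (372,262)). The tracked feed is 25.1 mm, and it didn't change when I let go.

```bash
python3 -c "
from bench import ticket;print(ticket.job_done())"
```

```text
the job is handed in; nothing more can be done
None
```

I fed the resin-mount carriage about 25 mm with the handwheel, so its pointer sits at the middle mark, then let go, backed the arm off, left the other stage untouched, and handed the job in at about 10 s of the 38 s allowed.

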